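# Open the watch-case vise on the band seller's table

## Robot

A 6-joint arm with a two-finger parallel gripper is mounted at the origin on the work surface. World frame = base frame: x ahead of the robot, y to its left, z up, the work surface at z = 0. Lengths are in m, angles in rad, forces in N, time in s.
With the tool pointing down it reaches from about 0.3 to 0.775 m from the base axis. Payload 14.6 kg.
Tool frame: the origin (TCP) lies at the very end of the fingers, on their centre line; the grasp point (between the pads) lies 19 mm behind it; z points along the fingers, y is the line along which they close (so a half turn about z gives the same grasp; the last joint's range is limited). The gripper opens to 94 mm and grips with 3 to 60 N. Pads are 16 mm wide; open, the fingers measure 119 mm over their backs; the gripper's body (75 mm by 177 mm) begins 78 mm behind the grasp point.
Start: joints at [-0.067, 0.3, 1.521, -0, 1.321, -0.067], TCP at [0.55, -0, 0.205] pointing down, gripper open.
Joint ranges: [-3.03, 3.03], [-0.79, 2.21], [0.23, 2.52], [-1.04, 4.18], [0, 3.07], [-2.55, 2.55]. Speed limits (rad/s): [2.22, 2.22, 2.57, 3.14, 3.14, 3.14].

## Interface

Orientations are given as [roll, pitch, yaw] about the fixed x, y, z axes, in that order (R = Rz(yaw) Ry(pitch) Rx(roll)).
In Python, from station import * gives the robot as it stands.
- The arm moves only by the tool jog_arm, never from a script. Its argument "rows" is a list of rows, each a list of 3 entries, a list of its own where there are three numbers: the shift along the tool's x, y, z in m, then the turn about the tool's z in degrees, then the finger opening in m, from 0 to 0.094. A call has 1 to 12 rows; each row shifts and turns the commanded pose from where the row before left it, along the tool's axes as they then stand; what a row does not reach is not made up. A row lasts 1/12 s, in which the tool goes at most 41.7 mm and 7.16 degrees, less where a joint would pass 70% of its speed; a pose out of reach is approached as far as the arm can. A call is refused whole if a number of a shift passes 0.0417 or a number of a turn 7.16, either way. A call with a gripper value outside its range is refused whole. The fingers move at their own pace and stop on an object; "squeeze" is the grip in N (left out, the last holds). Time passes only in rows, so rows that do not move let the fingers close. It gives the time, the measured TCP pose, the force, the opening and the grip force at its end, in the units of the state.
- get_obs(): the state, without advancing time (a new reading comes with each control period).
- camera(name): name is "scene" or "side" or "wrist"; returns a dict with "image" (480x640x3 uint8, red, green, blue), "range_z" (480x640 float32, m along the optical axis (not along the pixel's ray), 0 where there is no reading), "K" (3x3 intrinsics, pixels), "world_from_camera" (4x4, takes a point from camera to world coordinates); the wrist camera has in their place "T_tool_cam" (4x4, takes a point from camera to tool coordinates, whose origin is the TCP and whose axes are the flange's). Camera axes: x right, y up, looking along -z (the intrinsics and any distortion apply to the point x, -y, -z); pixel columns grow to the right and rows downward; lengths in m; the calibration is good to about 2 mm. A picture is of the moment at which its call begins: read the wrist's pose just before it.
- hand_in(): hands the job in; it is judged then, once.
Trained networks look in a picture, given as the dict that the camera call returned (one of the last four; its "shot" number tells which), for a name from the list of things; names that differ only in an ending like _2 or _b are one class to them, and where a whole thing is asked for, a point or a joint stands for the part that bears it (a point fixed in the world has none). Each returns a list of dicts, best first, with "p" (0 to 1); they miss things now and then, are a little off and sometimes report something else, mostly with a low value. They report only what shows in the picture. A call takes as long as a camera call.
- search_frame(label, picture): "at" ([column, row] as shares, 0 to 1, of the picture: columns of its width, rows of its height, amid what is visible of it).
- spot_point(label, picture): "at" ([column, row] as shares, 0 to 1, of the picture: columns of its width, rows of its height: a listed point, or the origin of a listed thing).
The state is a dict: "time_s": time; "qpos": joint angles; "joint_vel": joint speeds; "tau": joint torques, N m; "ee_pos": TCP position; "eef_rot": TCP orientation; "force": force on the tool from outside, world axes, zero at the start; "moment": the same for the moment, N m; "grip_width": finger opening in m; "grip_force": force on a finger pad.
Only numpy, scipy, OpenCV 4.12 (cv2) and the standard library are available. Lean on these libraries where they do the work, as an engineer would, in place of code of your own. Each camera call takes 0.05 s, during which the arm holds its last target. There are 200 camera calls.

## Task

The blue ratchet vise has been left partly closed, and the next watch case cannot be laid in it. Press its red release plate down with a fingertip and, keeping it pressed, push the sliding jaw back along the bar until it is fully home against the end stop, then take the hand away so that the plate springs up again. Only press and push: pick nothing up, and leave the watch case, the white band, the saucer and the screwdriver around the vise where they lie.

Things in the scene. Friction and masses are not known exactly. Their poses are not given: they have to be found in the camera images.
- vise: Blue watch-case vise fixed to the table, base plate 250 x 90 x 10 mm. Origin on the table under the bar; its x axis runs along the bar from the fixed jaw towards the end stop, y across the bar, z up. The fixed jaw's block, 70 mm high, is at x = -140 to -109 mm; the end stop, 50 mm high, at x = 90 to 110 mm. The steel bar (20 mm wide) lies between them, top 36 mm above the table, with ratchet teeth every 10 mm underneath.
- jaw (a joint): Travel of the aluminium sliding jaw along the vise's +x, in m: 0 = almost closed, 0.100 = fully home against the end stop. It starts between 0.005 and 0.045. The ratchet blocks it towards the end stop (after at most 10 mm of play) unless the release plate is held down; then it slides with about 2 N. It stays where it is left.
- release (a joint): How far the red release plate is pressed down, in m: 0 = up, 0.009 = bottomed. It is sprung: about 3 N to start it, 7 N at the bottom, and it rises by itself when let go. At rest it stands at 0, or up to 0.004 down if its tooth happens to stand under a tooth of the bar. The ratchet is free from 0.005 on.
- release_top (a point): Centre of the top of the red release plate, 36 mm along the bar x 40 mm across; it rides on the sliding jaw and sinks when pressed (60 mm above the table when up). Its axes are the vise's. The plate sits in a thumb well open at both sides, 55 mm long along the bar: the jaw plate (top 72 mm above the table) bounds it 27 mm towards the fixed jaw, the push fin 27 mm towards the end stop. The well's floor is 45 mm above the table.
- fin_top (a point): Middle of the top edge of the push fin, the upright aluminium plate at the back of the sliding jaw (12 mm thick along the bar, 60 mm wide, top 88 mm above the table). It is rigid with the jaw; its flat side towards the red plate, 6 mm from this point, can be pushed. Its axes are the vise's.
- watch_case: Loose matte black watch case, 42 mm across, 11 mm high, lying beside the vise. Origin under its centre. Leave it alone.
- sport_band: Loose white sport band closed to a ring, 60 mm across, 22 mm high, lying beside the vise. Origin under its centre. Leave it alone.
- saucer: Loose glazed clay saucer, 90 mm across, 18 mm high, beside the vise. Origin under its centre. Leave it alone.
- screwdriver: Loose brass screwdriver, 130 mm long, lying beside the vise. Leave it alone.

How it is judged:
By the outcome, as a careful person would: the job done as asked, in the order asked, and still so for the second after the job is handed in, with the robot touching nothing.
It also fails if it takes over 35 s, if anything falls off the work surface, if the arm or the gripper's body presses on something with over 40 N, if the wrist force passes 120 N, or if a joint passes its speed limit or range.

## Working session

There is one attempt and no reset: what is moved stays moved. The work goes in short steps, Python scripts to look and compute and a tool call to move; the robot and the scene stay as the last step left them, time stands still between calls to the robot, and variables do not carry over. Pictures are saved under pics/ and viewed, at most 10 in all, crops included, and the job is handed in when it is done.

Besides the shell and the picture viewer there is one more tool, called after ">>>" as a command line: name --argument value ..., lists and objects as JSON in quotes. jog_arm: Moves the arm, as the interface text tells. Its arguments: {"type":"object","properties":{"rows":{"type":"array","items":{"type":"array"}},"squeeze":{"type":"number"}},"required":["rows"]}

```bash
mkdir -p pics
cat > h.py <<'E'
from station import *
import numpy as np, cv2
from scipy.spatial.transform import Rotation as Ro
def pt(c,at,T=None):
    T=c["world_from_camera"] if T is None else T
    u,v=at[0]*640,at[1]*480
    r=c["range_z"];w=r[max(0,int(v)-1):int(v)+2,max(0,int(u)-1):int(u)+2];w=w[w>0]
    if not len(w): return None
    z=np.median(w);K=c["K"]
    p=np.array([(u-K[0,2])/K[0,0]*z,-(v-K[1,2])/K[1,1]*z,-z,1])
    return (T@p)[:3]
def toolT():
    o=get_obs();T=np.eye(4);T[:3,:3]=Ro.from_euler('xyz',o["eef_rot"]).as_matrix();T[:3,3]=o["ee_pos"];return T
def save(c,n): cv2.imwrite("pics/"+n,c["image"][:,:,::-1])
E
python3 - <<'E'
from h import *
np.set_printoptions(precision=3,suppress=True)
print(get_obs())
for n in ("scene","side","wrist"):
    T=toolT();c=camera(n)
    W=T@c["T_tool_cam"] if n=="wrist" else None
    save(c,n+"0.png")
    for l in ("release_top","fin_top","vise","watch_case","sport_band","saucer","screwdriver"):
        for d in spot_point(l,c)[:1]: print(n,l,np.array(d["at"])*[640,480],round(d["p"],2),pt(c,d["at"],W))
E
```

```text
{'time_s': 0.0, 'qpos': array([-0.067,  0.3  ,  1.522, -0.   ,  1.321, -0.067]), 'joint_vel': array([ 0.   , -0.001,  0.   , -0.002,  0.   , -0.   ]), 'tau': array([ -0.002, -53.181, -35.274,   0.071,   0.024,  -0.   ]), 'ee_pos': array([0.55 , 0.   , 0.205]), 'eef_rot': array([-3.14 , -0.   ,  1.571]), 'force': array([-0.019,  0.545,  0.223]), 'moment': array([ 0.023, -0.035, -0.001]), 'grip_force': 0.0, 'grip_width': 0.09429708534561478}
scene release_top [319.424 229.488] 0.85 [0.545 0.051 0.056]
scene fin_top [317.696 204.192] 0.93 [0.465 0.093 0.035]
scene vise [317.696 248.4  ] 0.74 [0.591 0.022 0.065]
scene watch_case [248.    230.112] 0.77 [ 0.439 -0.042  0.012]
scene sport_band [259.328 284.016] 0.8 [ 0.559 -0.076 -0.   ]
scene saucer [397.696 271.824] 0.61 [0.658 0.141 0.003]
scene screwdriver [371.712 207.024] 0.96 [0.509 0.187 0.019]
side release_top [301.696 245.52 ] 0.73 [0.55  0.051 0.057]
side fin_top [277.696 231.408] 0.84 [0.521 0.063 0.087]
side vise [294.976 278.112] 0.67 [0.528 0.035 0.019]
side watch_case [256.128 353.376] 0.56 [ 0.424 -0.042  0.011]
side sport_band [361.088 329.52 ] 0.79 [ 0.559 -0.077 -0.   ]
side saucer [329.92 212.4 ] 0.74 [0.662 0.143 0.005]
side screwdriver [226.88  230.304] 0.69 [0.5   0.191 0.009]
wrist release_top [314.624 165.888] 0.73 [0.55  0.049 0.056]
wrist fin_top [266.368 153.216] 0.79 [0.517 0.061 0.086]
wrist vise [296.512 150.912] 0.78 [0.537 0.06  0.055]
wrist watch_case [181.12  247.104] 0.97 [ 0.43  -0.028  0.01 ]
wrist saucer [440.384  36.288] 0.76 [0.651 0.147 0.003]
```

View pics/scene0.png

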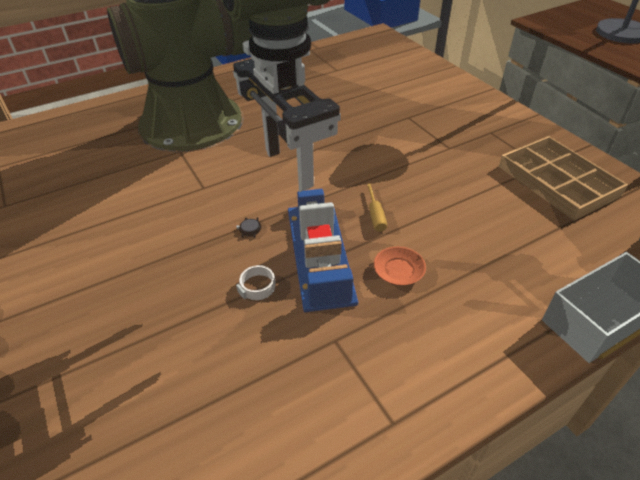

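View pics/wrist0.png

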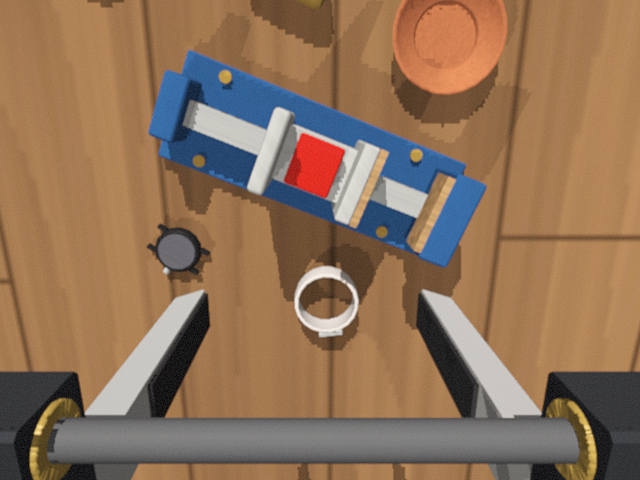

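The wrist view shows the vise with its end stop at left (175,105), the fin at (270,150), the red plate at (315,165) and the fixed jaw at right (450,220). The well is clear. Next I'll get its axis precisely.

Run:
```python
from h import *
np.set_printoptions(precision=4,suppress=True)
T=toolT();c=camera("wrist");W=T@c["T_tool_cam"]
K=c["K"];z=c["range_z"];v,u=np.mgrid[:480,:640]
P=np.stack([(u-K[0,2])/K[0,0]*z,-(v-K[1,2])/K[1,1]*z,-z,np.ones_like(z)],-1)@W.T
im=c["image"].astype(int);r,g,b=im[...,0],im[...,1],im[...,2];ok=z>0
blue=ok&(b>r+50)&(b>g+30)
q=P[blue][:,:3];print("blue",len(q),q[:,2].min(),q[:,2].max())
print(cv2.minAreaRect((q[(q[:,2]<.02),:2]*1000).astype(np.float32)))
red=ok&(r>170)&(g<60)&(b<60)&(v<250)
R=P[red][:,:3];rc=np.median(R,0);print("red",len(R),rc,cv2.minAreaRect((R[:,:2]*1000).astype(np.float32)))
box=cv2.minAreaRect((q[(q[:,2]<.02),:2]*1000).astype(np.float32))
a=box[2]; e=cv2.boxPoints(box); s=[e[1]-e[0],e[2]-e[1]]; d=max(s,key=np.linalg.norm); d=d/np.linalg.norm(d); d=-d if d[0]>0 else d
print("axis",d,np.degrees(np.arctan2(d[1],d[0])))
near=ok&(np.abs(P[...,2]-.05)<.05)
def along(m): 
    X=(P[m][:,:2]-rc[:2])@d; return np.percentile(X,[1,50,99])*1000
print("red along",along(red))
X=(P[...,:2]-rc[:2])@d;Y=(P[...,:2]-rc[:2])@np.array([-d[1],d[0]])
m=ok&(P[...,2]>.08)&(P[...,2]<.095)&(abs(Y)<.045)&(abs(X)<.2);print("fin top",np.percentile(X[m],[1,50,99]),np.percentile(Y[m],[1,50,99]),P[m][:,2].mean())
m=blue&(P[...,2]>.045)&(P[...,2]<.055)&(X>.03);print("stop",np.percentile(X[m],[1,50,99]),np.percentile(Y[m],[1,50,99]))
t=P[...,:3]
off=Ro.from_euler('xyz',get_obs()["eef_rot"]).as_matrix();print("tool shift to red",off.T@(rc-get_obs()["ee_pos"]))
```

```text
blue 18970 -0.0012295334113357481 0.07136993708485295
((550.5881958007812, 49.08013916015625), (89.58059692382812, 253.80247497558594), 68.52085876464844)
red 2060 [0.5512 0.0507 0.0553] ((549.5670776367188, 49.112342834472656), (38.525146484375, 34.4626350402832), 68.6222915649414)
axis [-0.9306  0.3662] 158.52086
red along [-15.8152  -0.8732  17.305 ]
fin top [0.0285 0.0343 0.0403] [-0.027   0.0009  0.0309] 0.08607088038238438
stop [0.1075 0.1164 0.126 ] [-0.0221  0.001   0.0257]
tool shift to red [0.0507 0.0012 0.1502]
```

>>> jog_arm --rows '[[[0.026, -0.003, 0], 0, 0], [[0.026, -0.003, 0], 0, 0], [[0, 0, 0], 7.16, 0], [[0, 0, 0], 7.16, 0], [[0, 0, 0], 7.16, 0], [[0, 0, 0.03], 0, 0], [[0, 0, 0.03], 0, 0], [[0, 0, 0.03], 0, 0], [[0, 0, 0], 0, 0], [[0, 0, 0], 0, 0]]' --squeeze 10

```text
time_s: 2.08
ee_pos: [0.5436, 0.052, 0.1152]
eef_rot: [-3.14, 0.001, 1.196]
force: [0.5, -0.6, 0.7]
grip_width: 0.0309
grip_force: 0.0
```

>>> jog_arm --rows '[[[0, 0, 0], 0, 0], [[0, 0, 0], 0, 0], [[0, 0, 0], 0, 0], [[0, 0, 0], 0, 0], [[0, 0, 0], 0, 0], [[0, 0, 0], 0, 0], [[0, 0, 0], 0, 0], [[0, 0, 0], 0, 0]]'

```text
time_s: 2.75
ee_pos: [0.544, 0.052, 0.1155]
eef_rot: [3.142, -0.0, 1.196]
force: [0.6, 0.6, -0.5]
grip_width: 0.0004
grip_force: 0.0
```

Run:
```python
from h import *
o=get_obs();print(o["grip_width"],o["ee_pos"],o["force"])
save(camera("wrist"),"w1.png")
```

```text
0.0004319668621988339 [0.54400193 0.05202233 0.11551753] [ 0.57510743  0.56829226 -0.51550358]
```

View pics/w1.png

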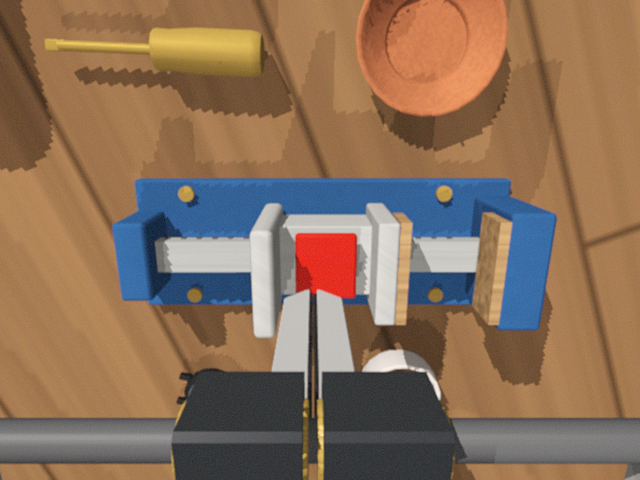

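The image shows the tool aligned with the bar: fingertips at (313,293), plate centre at (326,265), and clearance to the fin at (265,270). Descending.

>>> jog_arm --rows '[[[0, 0, 0.02], 0, 0], [[0, 0, 0.02], 0, 0], [[0, 0, 0.01], 0, 0], [[0, 0, 0.003], 0, 0], [[0, 0, 0.003], 0, 0], [[0, 0, 0.002], 0, 0], [[0, 0, 0], 0, 0]]'

```text
time_s: 3.38
ee_pos: [0.5443, 0.052, 0.0579]
eef_rot: [3.141, -0.0, 1.196]
force: [0.4, 0.2, -0.5]
grip_width: 0.0004
grip_force: 0.0
```

>>> jog_arm --rows '[[[0, 0, 0.002], 0, 0], [[0, 0, 0.001], 0, 0], [[0, 0, 0.001], 0, 0], [[0, 0, 0.001], 0, 0], [[0, 0, 0], 0, 0]]'

```text
time_s: 3.8
ee_pos: [0.5445, 0.052, 0.053]
eef_rot: [3.14, -0.001, 1.196]
force: [1.3, -0.6, 5.7]
grip_width: 0.0003
grip_force: 2.8
```

>>> jog_arm --rows '[[[0, 0, 0.001], 0, 0], [[0, 0, 0], 0, 0], [[0, -0.003, 0], 0, 0], [[0, -0.003, 0], 0, 0], [[0, -0.003, 0], 0, 0], [[0, -0.004, 0], 0, 0], [[0, -0.004, 0], 0, 0], [[0, -0.004, 0], 0, 0], [[0, -0.004, 0], 0, 0], [[0, -0.004, 0], 0, 0], [[0, 0, 0], 0, 0]]'

```text
time_s: 4.72
ee_pos: [0.5172, 0.0627, 0.0522]
eef_rot: [3.14, -0.001, 1.196]
force: [-1.9, 0.1, 5.4]
grip_width: 0.0002
grip_force: 3.0
```

Run:
```python
from h import *
c=camera("side");print(get_obs()["force"],get_obs()["ee_pos"])
for l in("release_top","fin_top"):
    for d in spot_point(l,c)[:1]: print(l,d["p"],pt(c,d["at"]))
cv2.imwrite("pics/s2.png",cv2.resize(c["image"][130:370,140:460,::-1],None,fx=2,fy=2))
```

```text
[-1.67829372  0.17513165  6.32078138] [0.51725975 0.06275273 0.05218424]
release_top 0.88 [0.51898406 0.0519606  0.06326567]
fin_top 0.85 [0.48887237 0.07144609 0.08717314]
```

View pics/s2.png

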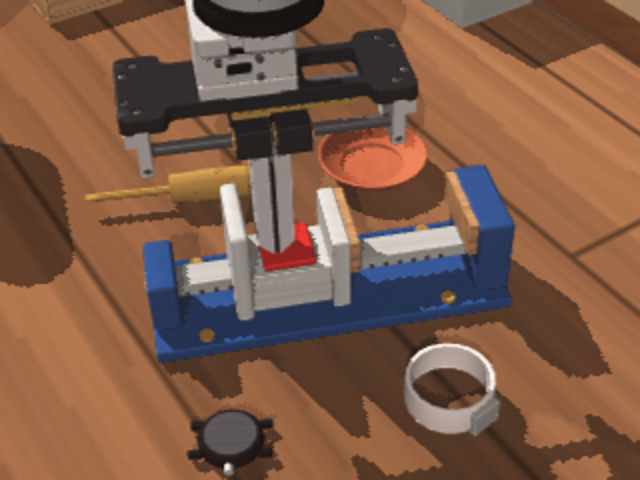

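The side picture shows the plate held down, with the fin (235,250) next to the finger. The jaw has moved about 29 mm towards the end stop (160,300). Continuing.

>>> jog_arm --rows '[[[0, -0.004, 0], 0, 0], [[0, -0.004, 0], 0, 0], [[0, -0.004, 0], 0, 0], [[0, -0.004, 0], 0, 0], [[0, -0.004, 0], 0, 0], [[0, -0.004, 0], 0, 0], [[0, -0.004, 0], 0, 0], [[0, -0.004, 0], 0, 0], [[0, -0.002, 0], 0, 0], [[0, 0, 0], 0, 0]]'

```text
time_s: 5.7
ee_pos: [0.4858, 0.0751, 0.0522]
eef_rot: [3.14, -0.001, 1.196]
force: [-0.8, -1.0, 5.9]
grip_width: 0.0004
grip_force: 3.0
```

>>> jog_arm --rows '[[[0, -0.002, 0], 0, 0], [[0, -0.002, 0], 0, 0], [[0, -0.002, 0], 0, 0], [[0, -0.002, 0], 0, 0], [[0, 0, 0], 0, 0]]'

```text
time_s: 6.12
ee_pos: [0.479, 0.078, 0.0524]
eef_rot: [3.138, -0.001, 1.196]
force: [2.4, -0.8, 6.4]
grip_width: 0.0004
grip_force: 3.0
```

>>> jog_arm --rows '[[[0, -0.002, 0], 0, 0], [[0, -0.002, 0], 0, 0], [[0, -0.002, 0], 0, 0], [[0, -0.002, 0], 0, 0], [[0, 0, 0], 0, 0]]'

```text
time_s: 6.53
ee_pos: [0.4752, 0.0796, 0.0527]
eef_rot: [3.129, -0.003, 1.196]
force: [31.7, -13.5, -15.5]
grip_width: 0.0005
grip_force: 20.3
```

>>> jog_arm --rows '[[[0, 0.0015, 0], 0, 0], [[0, 0.0015, 0], 0, 0], [[0, 0, 0], 0, 0], [[0, 0, 0], 0, 0]]'

```text
time_s: 6.87
ee_pos: [0.4752, 0.0795, 0.0525]
eef_rot: [3.137, -0.002, 1.196]
force: [8.9, -3.9, 2.0]
grip_width: 0.0006
grip_force: 6.6
```

Run:
```python
from h import *
c=camera("side");print(get_obs()["force"],get_obs()["ee_pos"])
for l in("release_top","fin_top"):
    for d in spot_point(l,c)[:1]: print(l,d["p"],pt(c,d["at"]))
cv2.imwrite("pics/s3.png",cv2.resize(c["image"][130:370,140:460,::-1],None,fx=2,fy=2))
```

```text
[ 7.87253862 -3.9468077   2.70040283] [0.47522287 0.07947041 0.0524672 ]
release_top 0.86 [0.4809884  0.06674763 0.06046283]
fin_top 0.68 [0.45544765 0.07716397 0.08698116]
```

View pics/s3.png

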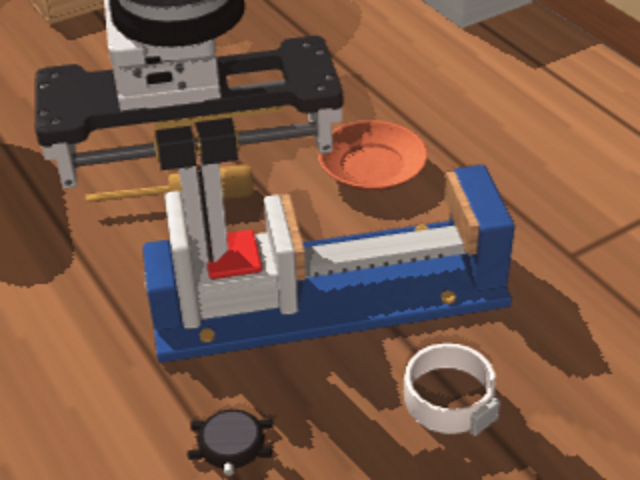

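The fin (185,260) is flush against the end stop (160,290), and the plate is still pressed. Lifting straight up.

>>> jog_arm --rows '[[[0, 0, -0.003], 0, 0], [[0, 0, -0.003], 0, 0], [[0, 0, -0.005], 0, 0], [[0, 0, -0.01], 0, 0], [[0, 0, -0.02], 0, 0], [[0, 0, -0.03], 0, 0], [[0, 0, -0.03], 0, 0], [[0, 0, -0.03], 0, 0], [[0, 0, -0.02], 0, 0], [[0, 0, 0], 0, 0], [[0, 0, 0], 0, 0]]'

```text
time_s: 7.93
ee_pos: [0.4735, 0.0798, 0.203]
eef_rot: [3.14, -0.001, 1.196]
force: [-0.1, -1.0, -0.8]
grip_width: 0.0004
grip_force: 0.0
```

Run:
```python
from h import *
T=toolT();c=camera("wrist");W=T@c["T_tool_cam"];print(get_obs()["force"],get_obs()["ee_pos"])
for l in("release_top","fin_top"):
    for d in spot_point(l,c)[:1]: print(l,d["p"],pt(c,d["at"],W))
save(c,"w4.png")
```

```text
[ 0.19758025 -0.49868032 -0.404733  ] [0.47301188 0.07980163 0.20191168]
release_top 0.85 [0.48872588 0.07249664 0.05834728]
```

View pics/w4.png

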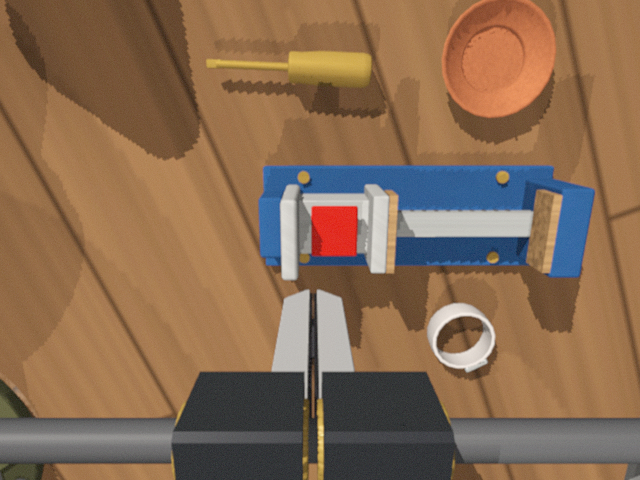

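The fin (290,230) is against the end stop (270,230), the red plate (335,230) is back up at about 60 mm, and the hand is clear.

```bash
python3 -c "
from station import *
print(hand_in())"
```

```text
the job is handed in; nothing more can be done
None
```

The sliding jaw is fully home against the end stop, the red release plate has sprung back up, and the hand is clear; the job was handed in after about 8 s, with no verdict returned.

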